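# Sort salvaged parts of a stripped device onto their pads

## Task

Sort the salvaged parts: lay the circuit board, the fan, the capacitor and the transformer each on the pad that shows its picture, upright as they are now, centred on the picture and lined up with it. The board has been twisted crooked in the open metal case and its corners are caught under the two lips, so turn it square with the case before you lift it out. Set the parts down gently, do not drop them, and leave the red can standing where it is.

Things in the scene. Friction and masses are not known exactly. Their poses are not given: they have to be found in the camera images.
- case: open metal case, fixed: 126 (own x) by 108 (own y), 22 high, walls and floor 3 thick. An inward lip along each long wall covers the strip 40 to 51 from the case's own x axis, at z 12 to 15 above the underside; between the lips an opening 120 (x) by 80 (y) is free. Origin at the centre of the underside, z up. Sizes in mm.
- board: loose green circuit board 90 (own x) by 60 (own y) by 4, 150 g; its grip is the fixed finned heat sink at its centre, 40 (x) by 28 (y), z 4 to 52: pinch across the 28, high up. Starts on the case floor, centred, turned 24 to 31 deg anticlockwise (from above) to the case, two corners under the lips; free once its x is within 10 deg of the case's x. Origin: centre of underside. Sizes in mm.
- fan: loose black square cooling fan, 50 by 50 by 25 high, lying flat, grey hub on top, about 60 g. Origin at the centre of the underside, x and y square with its sides. Sizes in mm.
- capacitor: loose blue round capacitor standing upright, 35 diameter, 45 high, silvery top with a dark cross, about 60 g. Origin at the centre of the underside, z up. Sizes in mm.
- transformer: loose transformer with a yellow taped winding round a dark core, 56 (own x) by 40 (own y) by 36 high, about 200 g; take it across the 40 width over the yellow winding at its middle. Origin at the centre of the underside. Sizes in mm.
- board_pad: white pad 112 (own x) by 82 (own y) with a green 90 by 60 outline and a light grey 40 by 28 block in its centre, the picture of the board. It is fixed and never moves. Origin at the centre of its underside, its top at z = 4; the outline's length lies along its x. Sizes in mm.
- fan_pad: white pad 76 by 76 with a black 50 by 50 square holding a white ring, the picture of the fan. It is fixed and never moves. Origin at the centre of its underside, its top at z = 4; x and y along the square's sides. Sizes in mm.
- capacitor_pad: white pad 66 by 66 with a blue disc of 35 diameter in its centre, the picture of the capacitor. It is fixed and never moves. Origin at the centre of its underside, its top at z = 4; the disc is centred on it. Sizes in mm.
- transformer_pad: white pad 82 (own x) by 68 (own y) with a yellow and dark 56 by 40 outline, the picture of the transformer. It is fixed and never moves. Origin at the centre of its underside, its top at z = 4; the outline's length lies along its x. Sizes in mm.
- can: bystander, to be left alone: loose upright red can with a white label band, 60 diameter, 85 high, 350 g. It may stand among the parts and pads. Origin at the centre of the underside. Sizes in mm.
There are look-alikes about, which are no part of the job. What is shaped like the fan but turquoise or white is not meant.

How it is judged:
At the end, for the whole second after the job is handed in: Each part rests released and upright (0.1 rad) on its own pad: centre within 12 mm of the pad's centre, underside under 9 mm above the pad's underside, lined up with the picture within 0.2 rad (board and transformer either way round, fan by any quarter turn, capacitor at any yaw) (horizontal distance between board and board_pad below 0.012 m and z of board in the frame of board_pad below 0.009 m and angle between each of board, fan, capacitor, transformer's own z axis and vertical below 0.1 rad and linear speed of each of board, fan, capacitor, transformer below 0.02 m/s and angular speed of each of board, fan, capacitor, transformer below 0.2 rad/s and angle between the x axis of board and the x axis of board_pad, either way round below 0.2 rad and horizontal distance between fan and fan_pad below 0.012 m and z of fan in the frame of fan_pad below 0.009 m and (angle between the x axis of fan and the x axis of fan_pad, either way round below 0.2 rad or angle between the x axis of fan and the y axis of fan_pad, either way round below 0.2 rad) and horizontal distance between capacitor and capacitor_pad below 0.012 m and z of capacitor in the frame of capacitor_pad below 0.009 m and horizontal distance between transformer and transformer_pad below 0.012 m and z of transformer in the frame of transformer_pad below 0.009 m and angle between the x axis of transformer and the x axis of transformer_pad, either way round below 0.2 rad); the robot touches nothing.
It fails at once if a part is dropped or slammed (it moves faster than 0.7 m/s within 15 mm of the bench) ((height (world z) of board below 0.015 m and linear speed of board above 0.7 m/s) or (height (world z) of fan below 0.015 m and linear speed of fan above 0.7 m/s) or (height (world z) of capacitor below 0.015 m and linear speed of capacitor above 0.7 m/s) or (height (world z) of transformer below 0.015 m and linear speed of transformer above 0.7 m/s)).
It fails at once if the red can is shifted by more than 20 mm or tipped (distance of can from where it was at the start of the episode above 0.02 m or angle between can's own z axis and vertical above 0.2 rad).
It also fails if it takes over 112 s, if anything falls off the work surface, if the arm or the gripper's body presses on something with over 40 N, if the wrist force passes 120 N, or if a joint passes its speed limit or range.

## Robot

A 6-joint arm with a two-finger parallel gripper is mounted at the origin on the work surface. World frame = base frame: x ahead of the robot, y to its left, z up, the work surface at z = 0. Lengths are in m, angles in rad, forces in N, time in s.
With the tool pointing down it reaches from about 0.3 to 0.95 m from the base axis. Payload 3.1 kg.
Tool frame: the origin (TCP) lies at the very end of the fingers, on their centre line; the grasp point (between the pads) lies 19 mm behind it; z points along the fingers, y is the line along which they close (so a half turn about z gives the same grasp; the last joint's range is limited). The gripper opens to 85 mm and grips with 20 to 120 N. Pads are 22 mm wide; open, the fingers measure 114 mm over their backs; the gripper's body (76 mm by 85 mm) begins 54 mm behind the grasp point. The pads swing forward as they close: fully open they stand 13 mm farther back than shut.
Start: joints at [1.23, 0.308, 1.634, -0, 1.2, -0.07], TCP at [0.167, 0.602, 0.203] pointing down, gripper open.
Joint ranges: [-3.06, 3.06], [-0.79, 1.96], [0.05, 2.63], [-1.19, 4.34], [0.05, 2.64], [-2.94, 2.94]. Speed limits (rad/s): [2.79, 2.79, 3.14, 3.14, 3.14, 3.14].

## Interface

Orientations are given as [roll, pitch, yaw] about the fixed x, y, z axes, in that order (R = Rz(yaw) Ry(pitch) Rx(roll)).
In Python, from plant import arm gives the robot as it stands.
- The arm moves only by the tool carry_out, never from a script. Its argument "moves" is a list of rows, each a list of 2 entries, a list of its own where there are three numbers: the shift along the tool's x, y, z in units of 30 mm (1.0 is 30 mm), then the turn about the tool's z in units of 8 degrees (1.0 is 8 degrees). In form: [[[dx, dy, dz], roll], ...]. A call has 1 to 10 rows; each row shifts and turns the commanded pose from where the row before left it, along the tool's axes as they then stand; what a row does not reach is not made up. A row lasts 1/10 s, in which the tool goes at most 50 mm and 8.59 degrees, less where a joint would pass 70% of its speed; a pose out of reach is approached as far as the arm can. A call is refused whole if a number of a shift passes 1 or a number of a turn 1, either way. A call with a gripper value outside its range is refused whole. "hand" is the finger opening in mm, from 0 to 85.4, set as the call begins (left out, the last holds). The fingers move at their own pace and stop on an object; "newtons" is the grip in N (left out, the last holds). Time passes only in rows, so rows that do not move let the fingers close. It gives the time, the measured TCP pose, the force, the opening and the grip force at its end, in the units of the state.
- arm.state(): the state, without advancing time (a new reading comes with each control period).
- arm.read_camera(name): name is "scene" or "top" or "wrist"; returns a dict with "color" (480x640x3 uint8, red, green, blue), "range_z" (480x640 float32, m along the optical axis (not along the pixel's ray), 0 where there is no reading), "mtx" (3x3 intrinsics, pixels), "view" (4x4, takes a point from world to camera coordinates); the wrist camera has in their place "tool_from_camera" (4x4, takes a point from camera to tool coordinates, whose origin is the TCP and whose axes are the flange's). Camera axes: x right, y up, looking along -z (the intrinsics and any distortion apply to the point x, -y, -z); pixel columns grow to the right and rows downward; lengths in m; the calibration is good to about 2 mm. A picture is of the moment at which its call begins: read the wrist's pose just before it.
- arm.close_job(): hands the job in; it is judged then, once.
The state is a dict: "time": time; "qpos": joint angles; "dq": joint speeds; "joint_torque": joint torques, N m; "tool_pos": TCP position; "eef_rot": TCP orientation; "wrist_force": force on the tool from outside, world axes, zero at the start; "moment": the same for the moment, N m; "finger_gap": finger opening in m; "gripper_force": force on a finger pad.
Only numpy, scipy, OpenCV 4.12 (cv2) and the standard library are available. Lean on these libraries where they do the work, as an engineer would, in place of code of your own. Each camera call takes 0.05 s, during which the arm holds its last target. There are 200 camera calls.

## Working session

There is one attempt and no reset: what is moved stays moved. The work goes in short steps, Python scripts to look and compute and a tool call to move; the robot and the scene stay as the last step left them, time stands still between calls to the robot, and variables do not carry over. Pictures are saved under pics/ and viewed, at most 14 in all, crops included, and the job is handed in when it is done.

Besides the shell and the picture viewer there is one more tool, called after ">>>" as name(argument=value, ...) on one line, values as JSON. carry_out: Moves the arm, as the interface text tells. Its arguments: {"type":"object","properties":{"moves":{"type":"array"},"hand":{"type":"number"},"newtons":{"type":"number"}},"required":["moves"]}

```bash
ls; mkdir -p pics; python3 - <<'E'
from plant import arm
import cv2,numpy as np
s=arm.state();print(s)
for n in("top","scene"):
    c=arm.read_camera(n);np.savez(n+"0.npz",**c)
    cv2.imwrite(f"pics/{n}0.png",c["color"][:,:,::-1]);print(n,c["mtx"],c["view"],[k for k in c])
E
```

```text
pics
{'time': 0.0, 'qpos': array([ 1.23029935e+00,  3.09018353e-01,  1.63516397e+00, -2.13984642e-05,
        1.19971312e+00, -6.97141132e-02]), 'dq': array([ 0.00034628, -0.00038088, -0.00092933,  0.00076415,  0.0009002 ,
        0.00093967]), 'joint_torque': array([-1.02518043e-03, -4.15254486e+01, -2.76663244e+01, -1.59305000e-04,
        1.04521669e-02, -5.12982382e-06]), 'tool_pos': array([0.16692562, 0.60138337, 0.2016496 ]), 'eef_rot': array([-3.13929407e+00, -1.40531160e-04,  2.87081741e+00]), 'wrist_force': array([1.16134068, 0.19797019, 0.17498809]), 'moment': array([ 0.02034836, -0.02044991, -0.01889626]), 'gripper_force': 0.0, 'finger_gap': 0.0854450820406902}
top [[549.36975612   0.         324.99727403]
 [  0.         549.36975612 246.27744056]
 [  0.           0.           1.        ]] [[ 7.58463279e-03 -9.99971176e-01 -3.45947650e-04  2.74579234e-02]
 [ 9.98988056e-01  7.56183759e-03  4.43360092e-02 -5.24545319e-01]
 [-4.43321153e-02 -6.81869919e-04  9.99016616e-01 -1.46545941e+00]
 [ 0.00000000e+00  0.00000000e+00  0.00000000e+00  1.00000000e+00]] ['color', 'range_z', 'mtx', 'view']
scene [[496.31587981   0.         318.23555547]
 [  0.         496.31587981 239.00102351]
 [  0.           0.           1.        ]] [[ 0.52190765  0.85288663  0.01402881 -0.30801596]
 [-0.54585661  0.32129812  0.77382691  0.26747007]
 [ 0.65547919 -0.4115239   0.63324175 -1.44154343]
 [ 0.          0.          0.          1.        ]] ['color', 'range_z', 'mtx', 'view']
```

View pics/top0.png

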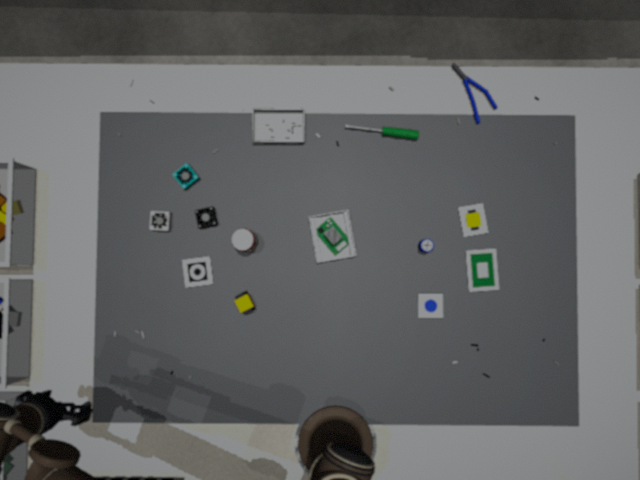

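View pics/scene0.png

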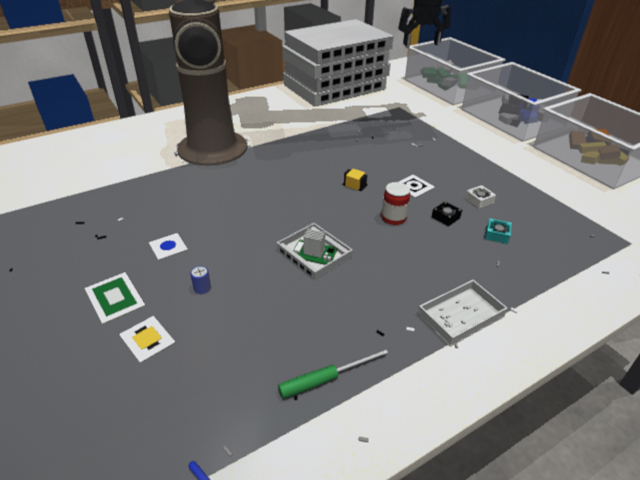

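The top view shows:
- parts: fan (206,217), transformer (245,302), capacitor (427,245), case with board (332,236) and can (243,240)
- pads: fan (198,271), capacitor (430,305), transformer (473,219) and board (482,270)

Next I'll measure these with masks.

```bash
cat >h.py <<'E'
import numpy as np,cv2
def ray(c,uv,z,T=None):
    """pixels -> world xy on plane z; T = world_from_camera"""
    T=np.linalg.inv(c["view"]) if T is None else T
    uv=np.asarray(uv,float).reshape(-1,2);K=c["mtx"]
    d=np.c_[(uv[:,0]-K[0,2])/K[0,0],-(uv[:,1]-K[1,2])/K[1,1],-np.ones(len(uv))]@T[:3,:3].T
    return T[:3,3]+d*((z-T[2,3])/d[:,2])[:,None]
def cloud(c,T=None):
    T=np.linalg.inv(c["view"]) if T is None else T
    v,u=np.mgrid[:480,:640];r=c["range_z"];K=c["mtx"]
    P=np.stack([(u-K[0,2])/K[0,0]*r,-(v-K[1,2])/K[1,1]*r,-r],-1)
    P=P@T[:3,:3].T+T[:3,3];P[r==0]=np.nan
    return P
def rect(p):
    """minAreaRect of xy (m): centre mm, sides (long first), yaw deg of the long side in (-90,90]"""
    (cx,cy),(w,h),a=cv2.minAreaRect((np.asarray(p)[:,:2]*1000).astype(np.float32))
    if w<h:w,h,a=h,w,a+90
    return np.round([cx,cy,w,h,(a+90)%180-90],1)
def big(m):
    n,l,s,_=cv2.connectedComponentsWithStats(m.astype(np.uint8))
    return l==1+np.argmax(s[1:,4])
def masks(c):
    H=cv2.cvtColor(c["color"],cv2.COLOR_RGB2HSV);h,s,v=[H[...,i].astype(int) for i in range(3)]
    return dict(white=(s<50)&(v>140),yellow=(abs(h-26)<9)&(s>130)&(v>90),blue=(abs(h-118)<12)&(s>120),green=(abs(h-68)<20)&(s>90),dark=v<45,red=((h<8)|(h>172))&(s>120))
def wristT(s,c):
    from scipy.spatial.transform import Rotation as R
    T=np.eye(4);T[:3,:3]=R.from_euler("xyz",s["eef_rot"]).as_matrix();T[:3,3]=s["tool_pos"]
    return T@c["tool_from_camera"]
E
python3 - <<'E'
from h import *
c=dict(np.load("top0.npz"));M=masks(c);P=cloud(c)
def roi(m,u,v,r):
    o=np.zeros_like(m);o[v-r:v+r,u-r:u+r]=m[v-r:v+r,u-r:u+r];return o
def px(m):
    v,u=np.nonzero(m);return np.c_[u,v]
for n,u,v in(("fan_pad",198,271),("cap_pad",430,305),("tr_pad",473,219),("bd_pad",482,270)):
    m=big(roi(M["white"],u,v,24));print(n,rect(ray(c,px(m),.004)))
for n,k,u,v in(("cap_pad disc","blue",430,305),("tr_pad yel","yellow",473,219),("bd_pad grn","green",482,270)):
    m=big(roi(M[k],u,v,24));p=ray(c,px(m),.004);print(n,rect(p),p.mean(0)*1000)
for n,u,v,r,z in(("fan",206,217,15,.025),("transf",245,302,16,.036),("cap",427,245,13,.045),("can",243,240,20,.085),("sink",332,236,22,.052)):
    m=roi(np.nan_to_num(P[...,2])>z-.008,u,v,r);p=ray(c,px(m),z);print(n,m.sum(),rect(p),p.mean(0)*1000,np.nanmedian(P[m][:,2]))
m=big(roi(M["dark"],206,217,15));print("fan dark",rect(ray(c,px(m),.025)))
m=big(roi(M["yellow"],245,302,16));print("tr yel",rect(ray(c,px(m),.036)))
m=roi(np.nan_to_num(P[...,2])>.012,332,236,32);print("case",rect(ray(c,px(m),.022)))
m=big(roi(M["green"],332,236,32));print("board",rect(ray(c,px(m),.007)))
top=c["color"][190:320,150:270,::-1];t2=c["color"][200:320,290:500,::-1]
cv2.imwrite("pics/crop0.png",cv2.vconcat([cv2.resize(c["color"][190:320,150:350,::-1],None,fx=4,fy=4,interpolation=3)]))
E
```

```text
fan_pad [454.5 375.9  71.4  70.6 -82.2]
cap_pad [ 368.6 -252.2   59.2   59.2   90. ]
tr_pad [ 600.7 -368.3   77.3   63.1   10.7]
bd_pad [ 465.4 -392.6  107.1   77.4    4.2]
cap_pad disc [ 368.2 -253.2   28.9   28.7  -26.6] [ 367.55234926 -253.18686368    4.        ]
tr_pad yel [ 600.3 -368.8   40.2   35.2    9.2] [ 600.48127038 -368.7688299     4.        ]
bd_pad grn [ 464.5 -392.8   85.8   54.6    4.2] [ 464.31796409 -392.9385145     4.        ]
fan 295 [599.2 353.1  51.6  51.2 -76.9] [599.22071044 353.3965332   25.        ] 0.02437809140910674
transf 284 [371.6 245.9  55.4  39.9  27.4] [372.02552578 246.0407694   36.        ] 0.037143274462456466
cap 139 [ 528.2 -234.    31.7   31.5   -0. ] [ 527.77908229 -234.0906931    45.        ] 0.046208285179778485
can 385 [536.8 243.7  56.3  53.8 -89.6] [537.01700706 244.09098492  85.        ] 0.08603239226444925
sink 103 [552.2  13.1  39.9  28.5  40.3] [551.81605286  12.94102948  52.        ] 0.05561141386190549
fan dark [597.9 349.1  50.9  50.7 -76.6]
tr yel [372.2 244.7  39.9  38.8 -63. ]
case [562.2  15.8 148.  108.1  10.3]
board [552.6  11.9  85.9  56.   40.9]
```

View pics/crop0.png

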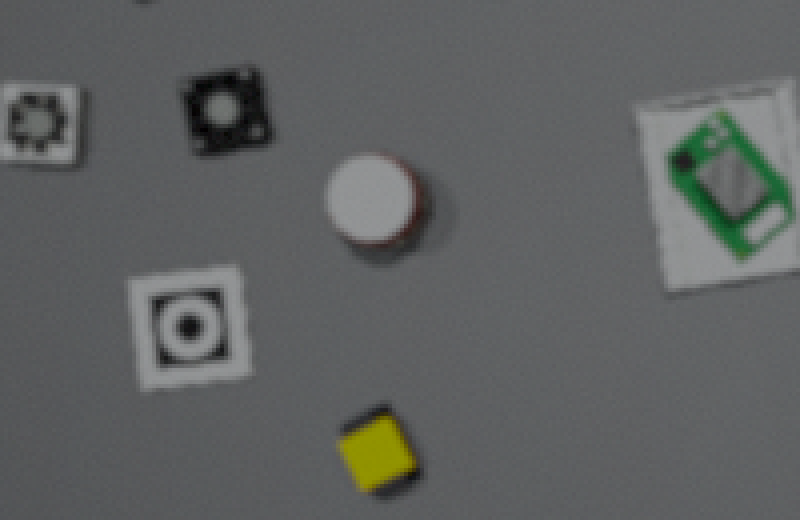

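The crop confirms the black fan at about (205,217) in full-frame pixels, the can beside it, and the transformer's winding across its middle. I'll start with the fan.

>>> carry_out(moves=[[[0,0,0],0.956],[[0,0,0],0.956],[[0,0,0],0.956],[[0,0,0],0.956],[[0,0,0],0.956],[[0,0,0],0.956],[[0,0,0],0.956],[[0,0,0],0.956],[[-0.5,0.5,0],0],[[-0.95,1,0],0]], hand=85, newtons=40)

```text
time: 1.1
tool_pos: [0.2193, 0.5707, 0.2022]
eef_rot: [-3.14, -0.0, 1.807]
wrist_force: [0.7, -0.9, -0.2]
finger_gap: 0.0851
gripper_force: 0.0
```

>>> carry_out(moves=[[[-0.95,1,0],0],[[-0.95,1,0],0],[[-0.95,1,0],0],[[-0.95,1,0],0],[[-0.95,1,0],0],[[-0.95,1,0],0],[[-0.95,1,0],0],[[-0.95,1,0],0],[[-0.95,1,0],0],[[-0.95,1,0],0]])

```text
time: 2.1
tool_pos: [0.5794, 0.3606, 0.2021]
eef_rot: [-3.14, 0.0, 1.803]
wrist_force: [-0.6, 0.5, -0.4]
finger_gap: 0.0851
gripper_force: 0.0
```

```bash
cat >plan.py <<'E'
import sys,numpy as np
from plant import arm
def plan(x,y,z,yaw,s=None):
    s=s or arm.state();p=s["tool_pos"]*1000;a=np.degrees(s["eef_rot"][2])
    t=(a-yaw+90)%180-90; b=np.radians(a-t);d=np.array([x,y,z])-p
    print("t %.2f pos"%s["time"],p.round(1),"yaw %.1f"%a,"gap %.1f"%(s["finger_gap"]*1000),"F",s["wrist_force"].round(1),"g %.1f"%s["gripper_force"])
    print("turn first %.2f units; then shift units"%(t/8),(np.array([d@[np.cos(b),np.sin(b),0],d@[np.sin(b),-np.cos(b),0],-d[2]])/30).round(2))
if __name__=="__main__":plan(*map(float,sys.argv[1:5]))
E
python3 plan.py 598.5 351.5 3 103.3
python3 - <<'E'
from h import *
from plant import arm
s=arm.state();c=arm.read_camera("wrist");np.savez("w1.npz",**c)
cv2.imwrite("pics/w1.png",c["color"][:,:,::-1]);print(wristT(s,c).round(3))
E
```

```text
t 2.10 pos [579.4 360.6 202.1] yaw 103.3 gap 85.1 F [-0.6  0.5 -0.4] g 0.0
turn first -0.00 units; then shift units [-0.44  0.55  6.64]
[[ 0.973 -0.218 -0.071  0.561]
 [ 0.229  0.924  0.307  0.438]
 [-0.002 -0.315  0.949  0.374]
 [ 0.     0.     0.     1.   ]]
```

View pics/w1.png

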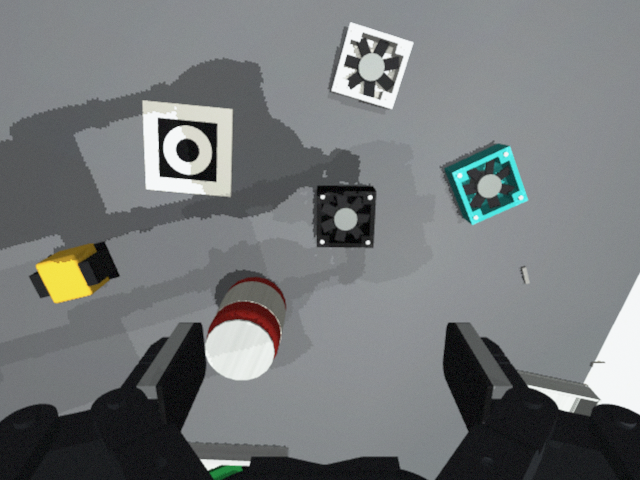

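The wrist view shows the black fan with its corner dots at (322,197), (368,197), (322,242) and (368,241). The fan pad's square is centred at (187,150), the can's top is at (241,348) and the transformer is at (72,275).

```bash
python3 - <<'E'
from h import *
from plan import plan
from plant import arm
s=arm.state();c=dict(np.load("w1.npz"));T=wristT(s,c)
p=ray(c,[(322,197),(368,197),(322,242),(368,241)],.025,T)*1000
print("fan",p.mean(0).round(1),"yaw",np.degrees(np.arctan2(*(p[1]-p[0]+p[3]-p[2])[[1,0]])))
m=masks(c)["white"].copy();m[:,260:]=0;m[:90]=0;m[205:]=0
m=big(m);v,u=np.nonzero(m);print("pad",rect(ray(c,np.c_[u,v],.004,T)))
p=ray(c,[(160,120),(217,122),(158,179),(217,181)],.004,T)*1000
print("pad sq",p.mean(0).round(1),"yaw",np.degrees(np.arctan2(*(p[1]-p[0]+p[3]-p[2])[[1,0]])))
m=masks(c)["yellow"].copy();m[:,130:]=0;v,u=np.nonzero(m)
E
python3 plan.py 598.5 351.5 3 103.3
```

```text
fan [607.3 345.   25. ] yaw 13.614730321447905
pad [435.9 360.2 136.4  88.7  13. ]
pad sq [462.4 368.8   4. ] yaw 11.037671633831035
t 2.15 pos [585.9 356.3 202.2] yaw 103.1 gap 85.0 F [ 3.7 -1.   0.9] g 0.0
turn first -0.03 units; then shift units [-0.25  0.37  6.64]
```

>>> carry_out(moves=[[[-0.2,0.4,0.7],0],[[0,0,0.9],0],[[0,0,0.9],0],[[0,0,0.9],0],[[0,0,0.7],0],[[0,0,0],0],[[0,0,0],0],[[0,0,0],0]])

```text
time: 2.95
tool_pos: [0.5927, 0.3595, 0.0816]
eef_rot: [3.139, -0.001, 1.803]
wrist_force: [0.7, 0.2, 0.4]
finger_gap: 0.0849
gripper_force: 0.0
```

```bash
python3 plan.py 600 350.5 3 103.4
```

```text
t 2.95 pos [592.7 359.5  81.6] yaw 103.3 gap 84.9 F [0.7 0.2 0.4] g 0.0
turn first -0.01 units; then shift units [-0.35  0.17  2.62]
```

>>> carry_out(moves=[[[-0.35,0.17,0.3],0],[[0,0,0.5],0],[[0,0,0.6],0],[[0,0,0.5],0],[[0,0,0.4],0],[[0,0,0.3],0],[[0,0,0],0],[[0,0,0],0]])

```text
time: 3.75
tool_pos: [0.599, 0.3499, 0.0017]
eef_rot: [-3.141, 0.0, 1.803]
wrist_force: [0.6, 0.5, -0.0]
finger_gap: 0.0851
gripper_force: 0.0
```

>>> carry_out(moves=[[[0,0,0],0],[[0,0,0],0],[[0,0,0],0],[[0,0,0],0],[[0,0,0],0],[[0,0,0],0],[[0,0,0],0]], hand=40, newtons=40)

```text
time: 4.45
tool_pos: [0.599, 0.3498, 0.0019]
eef_rot: [3.142, -0.0, 1.803]
wrist_force: [0.3, -0.2, -0.1]
finger_gap: 0.0399
gripper_force: 0.0
```

```bash
python3 plan.py 455.7 374.5 100 98
```

```text
t 4.45 pos [599.  349.8   1.9] yaw 103.3 gap 39.9 F [ 0.3 -0.2 -0.1] g 0.0
turn first 0.66 units; then shift units [ 1.48 -4.61 -3.27]
```

```bash
python3 - <<'E'
from h import *
from plant import arm
c=arm.read_camera("wrist");np.savez("w2.npz",**c)
a=arm.read_camera("scene")["color"][150:270,340:540]
cv2.imwrite("pics/w2.png",cv2.vconcat([cv2.resize(c["color"][:,:,::-1],(400,300)),cv2.resize(a[:,:,::-1],(400,240))]))
E
```

```text
(no output)
```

View pics/w2.png

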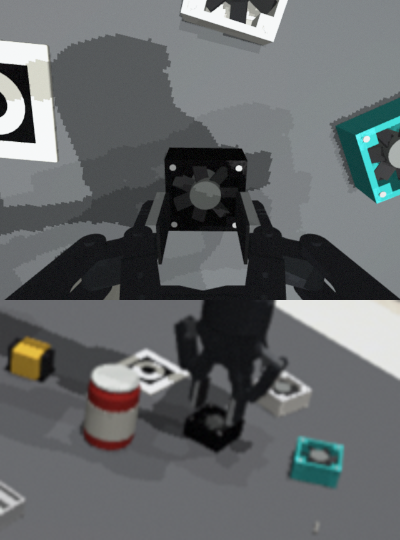

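```bash
python3 - <<'E'
from h import *
from plant import arm
s=arm.state();c=dict(np.load("w2.npz"));T=wristT(s,c);P=cloud(c,T)*1000
sc=1.6
for u,v in[(172,167),(239,168),(174,224),(236,225),(205,195)]:
    print(ray(c,[(u*sc,v*sc)],.025,T).round(4)*1000,P[int(v*sc),int(u*sc)].round(1))
TT=np.linalg.inv(T@np.linalg.inv(c["tool_from_camera"]))
# finger pads in tool frame
for u,v in[(160,215),(163,262),(248,215),(246,262)]:
    q=P[int(v*sc),int(u*sc)]/1000;print("finger",q*1000,(TT@np.r_[q,1])[:3]*1000)
a=arm.read_camera("top");b=masks(a)["dark"];Z=cloud(a)
E
```

```text
[[575.5 365.4  25. ]] [575.4 365.6  25.3]
[[615.5 374.2  25. ]] [614.9 375.1  26.7]
[[584.6 326.1  25. ]] [584.4 327.2  26.4]
[[624.6 334.8  25. ]] [623.8 335.8  26.8]
[[599.6 351.5  25. ]] [599.5 351.5  25. ]
finger [575.82178564 354.26597775  61.3263789 ] [  9.6922618  -21.47276691 -59.49577827]
finger [583.18995154 273.9597482    2.22007116] [-70.15425382 -32.77287611  -0.38759386]
finger [617.40462503 364.68508036  62.30174312] [ 10.26581299  21.39162392 -60.47383915]
finger [621.22795052 343.87879209  70.15263808] [-10.86209792  20.32544785 -68.32435824]
```

```bash
python3 - <<'E'
from h import *
from plant import arm
s=arm.state();c=dict(np.load("w2.npz"));T=wristT(s,c);P=cloud(c,T)
TT=np.linalg.inv(T@np.linalg.inv(c["tool_from_camera"]))
Q=P@TT[:3,:3].T+TT[:3,3];Q*=1000
for r in range(300,421,15):
    print(r,[tuple(Q[r,k].round().astype(int)) if Q[r,k,0]==Q[r,k,0] else None for k in (225,240,250,256,262,268,275,330,385,392,398,404,412)])
E
```

```text
300 [(np.int64(-5), np.int64(-46), np.int64(1)), (np.int64(-5), np.int64(-39), np.int64(1)), (np.int64(-4), np.int64(-34), np.int64(0)), (np.int64(-5), np.int64(-32), np.int64(1)), (np.int64(-4), np.int64(-29), np.int64(0)), (np.int64(8), np.int64(-22), np.int64(-25)), (np.int64(7), np.int64(-20), np.int64(-23)), (np.int64(6), np.int64(2), np.int64(-22)), (np.int64(7), np.int64(23), np.int64(-24)), (np.int64(8), np.int64(26), np.int64(-25)), (np.int64(-5), np.int64(33), np.int64(1)), (np.int64(-4), np.int64(36), np.int64(0)), (np.int64(-5), np.int64(39), np.int64(1))]
315 [(np.int64(-12), np.int64(-46), np.int64(1)), (np.int64(-12), np.int64(-39), np.int64(0)), (np.int64(9), np.int64(-27), np.int64(-40)), (np.int64(10), np.int64(-24), np.int64(-42)), (np.int64(10), np.int64(-22), np.int64(-41)), (np.int64(9), np.int64(-20), np.int64(-40)), (np.int64(1), np.int64(-20), np.int64(-24)), (np.int64(0), np.int64(2), np.int64(-22)), (np.int64(10), np.int64(21), np.int64(-41)), (np.int64(11), np.int64(23), np.int64(-42)), (np.int64(10), np.int64(25), np.int64(-41)), (np.int64(-13), np.int64(
[... 3510 characters left out ...]
np.int64(-70)), (np.int64(15), np.int64(17), np.int64(-94)), (np.int64(11), np.int64(21), np.int64(-88))]
420 [(np.int64(16), np.int64(-22), np.int64(-99)), (np.int64(16), np.int64(-18), np.int64(-99)), (np.int64(15), np.int64(-16), np.int64(-99)), (np.int64(-11), np.int64(-21), np.int64(-69)), (np.int64(-71), np.int64(-32), np.int64(0)), (np.int64(-71), np.int64(-29), np.int64(0)), (np.int64(-72), np.int64(-25), np.int64(1)), (np.int64(-71), np.int64(2), np.int64(-1)), (np.int64(-71), np.int64(30), np.int64(0)), (np.int64(-10), np.int64(20), np.int64(-70)), (np.int64(16), np.int64(15), np.int64(-99)), (np.int64(15), np.int64(17), np.int64(-99)), (np.int64(16), np.int64(18), np.int64(-100))]
```

The fan is centred between the fingers, but the depth image puts the fingertips about 40 mm short of the stated TCP. They closed above the fan. I'll reopen and go lower in small steps while watching the force.

>>> carry_out(moves=[[[0,0,0],0],[[0,0,0],0],[[0,0,0],0],[[0,0,0],0],[[0,0,0],0],[[0,0,0.2],0],[[0,0,0.2],0],[[0,0,0.2],0],[[0,0,0.2],0],[[0,0,0],0]], hand=85)

```text
time: 5.6
tool_pos: [0.5977, 0.3491, -0.0239]
eef_rot: [-3.139, 0.001, 1.803]
wrist_force: [-0.8, -0.7, 0.1]
finger_gap: 0.085
gripper_force: 0.0
```

```bash
cat > tips.py <<'E'
from h import *
from plant import arm
s=arm.state();c=arm.read_camera("wrist");T=wristT(s,c);P=cloud(c,T)
TT=np.linalg.inv(T@np.linalg.inv(c["tool_from_camera"]))
Q=(P@TT[:3,:3].T+TT[:3,3])*1000
g=s["finger_gap"]*500;m=(abs(abs(Q[...,1])-g-1)<5)&(abs(Q[...,0])<14)&(P[...,2]>-.02)
z=Q[...,2][m];print(s["tool_pos"],s["wrist_force"],s["finger_gap"]);print(np.histogram(z,bins=np.arange(-105,40,5)))
cv2.imwrite("pics/tips%d.png"%(s["time"]*100),cv2.resize(c["color"][:,:,::-1],(480,360)))
E
python3 tips.py
```

```text
[ 0.59766442  0.34911624 -0.0239439 ] [-0.76294177 -0.68546687  0.10510625] 0.08501659155672302
(array([ 415, 1331, 1273,  811,  707, 1571, 1355, 1262, 1121, 1021,  910,
        753,  221,    0,    0, 2504,  679,    0,    0,    0,    0,    0,
          0,    0,    0,    0,    0,    0]), array([-105, -100,  -95,  -90,  -85,  -80,  -75,  -70,  -65,  -60,  -55,
        -50,  -45,  -40,  -35,  -30,  -25,  -20,  -15,  -10,   -5,    0,
          5,   10,   15,   20,   25,   30,   35]))
```

>>> carry_out(moves=[[[0.03,0.05,0.15],0],[[0,0,0.15],0],[[0,0,0.12],0],[[0,0,0],0],[[0,0,0],0]])

```text
time: 6.15
tool_pos: [0.6001, 0.3509, -0.0349]
eef_rot: [-3.141, 0.0, 1.803]
wrist_force: [0.7, 0.0, 0.8]
finger_gap: 0.0852
gripper_force: 0.0
```

>>> carry_out(moves=[[[0,0,0],0],[[0,0,0],0],[[0,0,0],0],[[0,0,0],0],[[0,0,0],0],[[0,0,0],0]], hand=44, newtons=40)

```text
time: 6.75
tool_pos: [0.6023, 0.3522, -0.0311]
eef_rot: [3.138, -0.001, 1.803]
wrist_force: [-0.6, -0.3, 9.6]
finger_gap: 0.0495
gripper_force: 47.1
```

```bash
python3 plan.py 455.7 374.5 100 98; python3 tips.py
```

```text
t 6.75 pos [602.3 352.2 -31.1] yaw 103.3 gap 49.5 F [-0.6 -0.3  9.6] g 47.1
turn first 0.66 units; then shift units [ 1.42 -4.74 -4.37]
[ 0.60232919  0.35219507 -0.03110556] [-0.59974248 -0.2562846   9.59474371] 0.04947739245354639
(array([  20,    0,  154,  874,  663,  446,  747, 1383,  814, 2351,  425,
        272,  144,   83,   68,    0,    0,    0,    0,    0,    0,    0,
          0,    0,    0,    0,    0,    0]), array([-105, -100,  -95,  -90,  -85,  -80,  -75,  -70,  -65,  -60,  -55,
        -50,  -45,  -40,  -35,  -30,  -25,  -20,  -15,  -10,   -5,    0,
          5,   10,   15,   20,   25,   30,   35]))
```

The fan is gripped, with a 49.5 mm gap. At this width the real tip is about 31 mm above the reported TCP.

>>> carry_out(moves=[[[0,0,-0.3],0],[[0,0,-0.7],0.33],[[0,0,-0.8],0.33],[[0,0,-0.7],0],[[0.24,-0.79,0],0],[[0.24,-0.79,0],0],[[0.24,-0.79,0],0],[[0.24,-0.79,0],0],[[0.24,-0.79,0],0],[[0.22,-0.79,0],0]])

```text
time: 7.8
tool_pos: [0.4523, 0.3733, 0.0404]
eef_rot: [-3.142, -0.0, 1.711]
wrist_force: [-0.1, -0.2, -0.7]
finger_gap: 0.0496
gripper_force: 41.6
```

>>> carry_out(moves=[[[0,0,0],0],[[0,0,0],0],[[0,0,0],0],[[0,0,0],0]])

```text
time: 8.2
tool_pos: [0.4548, 0.3734, 0.0406]
eef_rot: [3.14, -0.0, 1.71]
wrist_force: [0.7, 0.5, 0.4]
finger_gap: 0.049
gripper_force: 41.6
```

```bash
python3 plan.py 455.7 374.5 -27 98; python3 tips.py; python3 - <<'E'
from h import *
E
ls pics
```

```text
t 8.20 pos [454.8 373.4  40.6] yaw 98.0 gap 49.0 F [0.7 0.5 0.4] g 41.6
turn first -0.00 units; then shift units [0.03 0.03 2.25]
[0.45483157 0.37344261 0.04060413] [0.68939696 0.54266044 0.36663185] 0.04897380530308705
(array([  18,    0,  142,  851,  619,  422,  725, 1388,  781, 2486,  573,
        355,  208,  121,   51,    0,    0,    0,    0,    0,    0,    0,
          0,    0,    0,    0,    0,  130]), array([-105, -100,  -95,  -90,  -85,  -80,  -75,  -70,  -65,  -60,  -55,
        -50,  -45,  -40,  -35,  -30,  -25,  -20,  -15,  -10,   -5,    0,
          5,   10,   15,   20,   25,   30,   35]))
crop0.png
scene0.png
tips560.png
tips675.png
tips819.png
top0.png
w1.png
w2.png
```

>>> carry_out(moves=[[[0.03,0.03,0.3],0],[[0,0,0.5],0],[[0,0,0.5],0],[[0,0,0.4],0],[[0,0,0.25],0],[[0,0,0.15],0],[[0,0,0.1],0],[[0,0,0.05],0],[[0,0,0],0],[[0,0,0],0]])

```text
time: 9.25
tool_pos: [0.4547, 0.3747, -0.0267]
eef_rot: [3.14, -0.001, 1.711]
wrist_force: [-0.3, -0.7, -0.0]
finger_gap: 0.0497
gripper_force: 41.6
```

>>> carry_out(moves=[[[0,0,0],0],[[0,0,0],0],[[0,0,0],0],[[0,0,0],0],[[0,0,-0.4],0],[[0,0,-0.8],0],[[0,0,-1],0],[[0,0,-1],0],[[0,0,-1],0],[[0,0,-0.5],0]], hand=85)

```text
time: 10.25
tool_pos: [0.4561, 0.3757, 0.1179]
eef_rot: [3.136, -0.003, 1.711]
wrist_force: [0.0, -0.3, 0.8]
finger_gap: 0.0849
gripper_force: 0.0
```

```bash
python3 plan.py 372 245.5 60 27.4; python3 - <<'E'
from h import *
from plant import arm
s=arm.state();c=arm.read_camera("wrist");np.savez("w3.npz",**c,pos=s["tool_pos"],rot=s["eef_rot"])
cv2.imwrite("pics/w3.png",cv2.resize(c["color"][:,:,::-1],None,fx=1,fy=1))
E
```

```text
t 10.25 pos [456.1 375.7 117.9] yaw 98.0 gap 84.9 F [ 0.  -0.3  0.8] g 0.0
turn first 8.83 units; then shift units [-4.49  2.56  1.93]
```

View pics/w3.png

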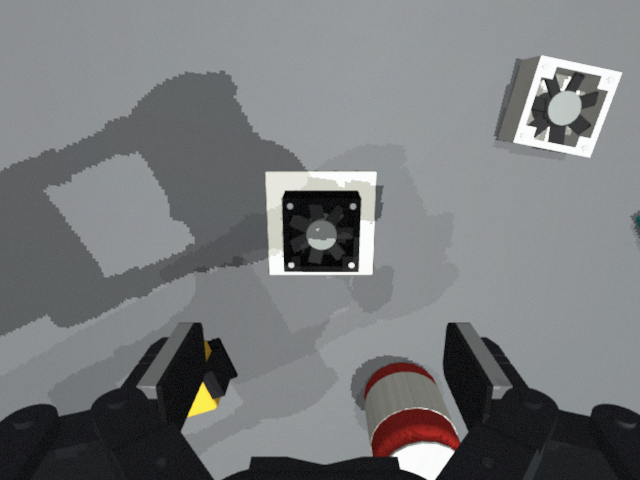

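The fan sits square on its pad: hub at (321,234), pad corners at (265,171), (376,172), (373,274) and (270,275). Next is the transformer.

>>> carry_out(moves=[[[0,0,0],0.981],[[0,0,0],0.981],[[0,0,0],0.981],[[0,0,0],0.981],[[0,0,0],0.981],[[0,0,0],0.981],[[0,0,0],0.981],[[0,0,0],0.981],[[0,0,0],0.981],[[0,0,0],0]])

```text
time: 11.3
tool_pos: [0.4534, 0.3738, 0.1125]
eef_rot: [3.141, 0.002, 0.478]
wrist_force: [-0.8, -0.5, 0.3]
finger_gap: 0.0848
gripper_force: 0.0
```

>>> carry_out(moves=[[[-0.75,0.43,0],0],[[-0.75,0.43,0],0],[[-0.75,0.43,0],0],[[-0.75,0.43,0],0],[[-0.75,0.43,0],0],[[-0.74,0.41,0],0],[[0,0,0],0],[[0,0,0],0],[[0,0,0],0]])

```text
time: 12.2
tool_pos: [0.3708, 0.2449, 0.114]
eef_rot: [-3.141, -0.001, 0.479]
wrist_force: [-1.0, -0.5, -0.3]
finger_gap: 0.0851
gripper_force: 0.0
```

```bash
python3 - <<'E'
from h import *
from plant import arm
c=dict(np.load("w3.npz"));T=wristT(dict(tool_pos=c["pos"],eef_rot=c["rot"]),c)
p=ray(c,[(265,171),(376,172),(373,274),(270,275)],.004,T)*1000;f=ray(c,[(290,206),(352,206),(291,265),(351,265)],.029,T)*1000
print("pad",p.mean(0),"fan",f.mean(0))
s=arm.state();c=arm.read_camera("wrist");np.savez("w4.npz",**c,pos=s["tool_pos"],rot=s["eef_rot"]);T=wristT(s,c)
P=cloud(c,T);d=np.hypot(P[...,0]-.372,P[...,1]-.2455);m=big((d<.05)&(P[...,2]>.030)&(P[...,2]<.042));print("tr top",m.sum(),rect(P[m]))
m=big(masks(c)["yellow"]&(d<.05)&(P[...,2]>.030));print("yel top",rect(P[m]))
cv2.imwrite("pics/w4.png",cv2.resize(c["color"][:,:,::-1],(480,360)))
E
python3 plan.py 372 245.5 -35 27.4
```

```text
pad [454.28434024 374.00223657   4.        ] fan [454.36961089 373.51797165  29.        ]
tr top 4672 [372.  243.6  56.4  39.9  28.5]
yel top [371.9 243.7  39.6  38.1 -62.4]
t 12.25 pos [370.9 245.  114. ] yaw 27.5 gap 84.9 F [ 0.8 -0.8  0.4] g 0.0
turn first 0.01 units; then shift units [0.04 0.   4.97]
```

View pics/w4.png

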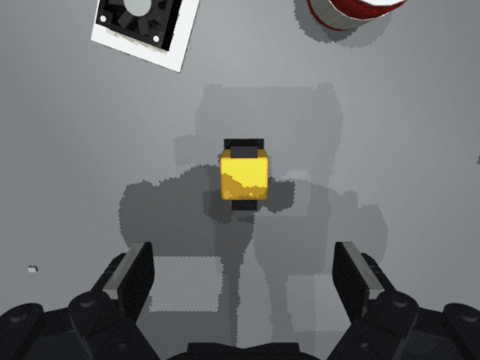

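The transformer is at (245,175), centred and square to the fingers. Lowering and gripping.

>>> carry_out(moves=[[[0,0.05,0.4],-0.06],[[0,0,0.7],0],[[0,0,0.8],0],[[0,0,0.8],0],[[0,0,0.7],0],[[0,0,0.5],0],[[0,0,0.4],0],[[0,0,0.25],0],[[0,0,0],0],[[0,0,0],0]])

```text
time: 13.25
tool_pos: [0.371, 0.2431, -0.0226]
eef_rot: [3.142, -0.001, 0.487]
wrist_force: [0.1, -0.1, 0.3]
finger_gap: 0.0853
gripper_force: 0.0
```

>>> carry_out(moves=[[[0,0,0],0],[[0,0,0],0],[[0,0,0],0],[[0,0,0],0],[[0,0,0],0],[[0,0,0],0],[[0,0,0],0]], hand=32, newtons=50)

```text
time: 13.95
tool_pos: [0.3714, 0.2433, -0.0219]
eef_rot: [-3.142, -0.001, 0.486]
wrist_force: [-1.8, 0.7, 5.8]
finger_gap: 0.0396
gripper_force: 51.9
```

```bash
python3 plan.py 600.4 -368.5 60 10
```

```text
t 13.95 pos [371.4 243.3 -21.9] yaw 27.9 gap 39.6 F [-1.8  0.7  5.8] g 51.9
turn first 2.23 units; then shift units [ 3.98 21.41 -2.73]
```

>>> carry_out(moves=[[[0,0,-0.3],0],[[0,0,-0.6],0.45],[[0,0,-0.9],0.9],[[0,0,-0.9],0.88],[[0.1,0.5,0],0],[[0.18,0.97,0],0],[[0.18,0.97,0],0],[[0.18,0.97,0],0],[[0.18,0.97,0],0],[[0.18,0.97,0],0]])

```text
time: 14.95
tool_pos: [0.4274, 0.0888, 0.058]
eef_rot: [-3.142, 0.001, 0.175]
wrist_force: [0.5, 0.0, -3.0]
finger_gap: 0.0392
gripper_force: 51.0
```

>>> carry_out(moves=[[[0.18,0.97,0],0],[[0.18,0.97,0],0],[[0.18,0.97,0],0],[[0.18,0.97,0],0],[[0.18,0.97,0],0],[[0.18,0.97,0],0],[[0.18,0.97,0],0],[[0.18,0.97,0],0],[[0.18,0.97,0],0],[[0.18,0.97,0],0]])

```text
time: 15.95
tool_pos: [0.5311, -0.1879, 0.0577]
eef_rot: [-3.14, 0.002, 0.175]
wrist_force: [0.2, 0.6, -2.3]
finger_gap: 0.0389
gripper_force: 51.0
```

>>> carry_out(moves=[[[0.18,0.97,0],0],[[0.18,0.97,0],0],[[0.18,0.97,0],0],[[0.18,0.97,0],0],[[0.18,0.97,0],0],[[0.1,0.7,0],0],[[0,0,0],0],[[0,0,0],0],[[0,0,0],0]])

```text
time: 16.85
tool_pos: [0.5893, -0.3443, 0.0573]
eef_rot: [-3.139, 0.002, 0.175]
wrist_force: [-0.9, -0.4, -3.3]
finger_gap: 0.0391
gripper_force: 51.2
```

```bash
python3 plan.py 600.4 -368.5 -18 10; python3 - <<'E'
from h import *
from plant import arm
s=arm.state();c=arm.read_camera("wrist");np.savez("w5.npz",**c,pos=s["tool_pos"],rot=s["eef_rot"])
cv2.imwrite("pics/w5.png",cv2.resize(c["color"][:,:,::-1],None,fx=1,fy=1))
E
```

```text
t 16.85 pos [ 589.3 -344.3   57.3] yaw 10.0 gap 39.1 F [-0.9 -0.4 -3.3] g 51.2
turn first 0.01 units; then shift units [0.22 0.86 2.51]
```

View pics/w5.png

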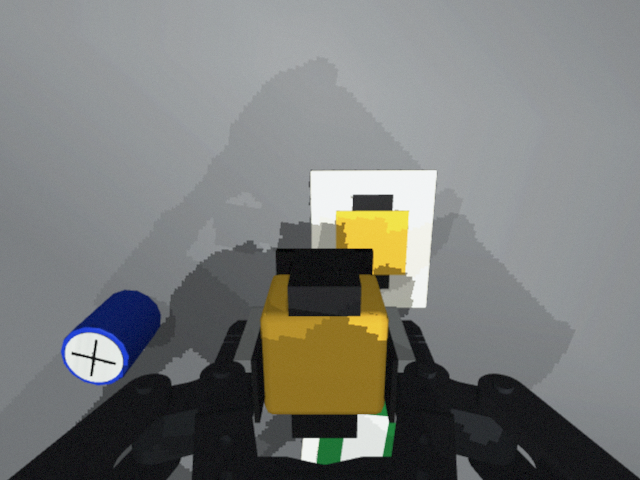

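The transformer is held level. Its pad shows at (310..436, 171..307), and the capacitor top is at (95,355).

```bash
python3 - <<'E'
from h import *
c=dict(np.load("w5.npz"));T=wristT(dict(tool_pos=c["pos"],eef_rot=c["rot"]),c)
p=ray(c,[(310,170.5),(428,307),(436.5,170.5)],.004,T)*1000
print(p[:2].mean(0),np.degrees(np.arctan2(*(p[0]-p[2])[[1,0]]))-90,np.degrees(np.arctan2(*(p[2]-p[1])[[1,0]])))
v,u=np.nonzero(big((cv2.cvtColor(c["color"],cv2.COLOR_RGB2GRAY)>150)*(np.mgrid[:480,:640][1]<200)));print("cap top",ray(c,np.c_[u,v],.045,T).mean(0)*1000)
E
```

```text
[ 599.95492595 -370.95906992    4.        ] 10.003799188542487 11.271817578915167
cap top [ 671.7164315 -258.4001691   45.       ]
```

>>> carry_out(moves=[[[0.11,0.43,0.1],0],[[0.11,0.43,0.3],0],[[0,0,0.5],0],[[0,0,0.5],0],[[0,0,0.3],0],[[0,0,0],0],[[0,0,0],0],[[0,0,0],0]])

```text
time: 17.7
tool_pos: [0.6021, -0.3703, 0.0079]
eef_rot: [3.141, -0.001, 0.175]
wrist_force: [-0.4, -0.0, -2.8]
finger_gap: 0.0392
gripper_force: 51.3
```

```bash
python3 plan.py 600.4 -368.5 -18 10
```

```text
t 17.70 pos [ 602.1 -370.3    7.9] yaw 10.0 gap 39.2 F [-0.4 -0.  -2.8] g 51.3
turn first 0.00 units; then shift units [-0.05 -0.07  0.86]
```

>>> carry_out(moves=[[[-0.05,-0.02,0.3],0],[[0,0,0.25],0],[[0,0,0.15],0],[[0,0,0.1],0],[[0,0,0.05],0],[[0,0,0],0],[[0,0,0],0]])

```text
time: 18.4
tool_pos: [0.6001, -0.3699, -0.0179]
eef_rot: [3.141, -0.0, 0.175]
wrist_force: [-1.6, 0.3, -0.2]
finger_gap: 0.0396
gripper_force: 51.7
```

```bash
python3 plan.py 600.4 -369.5 -18 10
```

```text
t 18.40 pos [ 600.1 -369.9  -17.9] yaw 10.0 gap 39.6 F [-1.6  0.3 -0.2] g 51.7
turn first 0.00 units; then shift units [ 0.01 -0.01  0.  ]
```

>>> carry_out(moves=[[[0,0,0],0],[[0,0,0],0],[[0,0,0],0],[[0,0,0],0],[[0,0,-0.3],0],[[0,0,-0.6],0],[[0,0,-0.8],0],[[0,0,-1],0],[[0,0,-1],0]], hand=85)

```text
time: 19.3
tool_pos: [0.6003, -0.37, 0.0955]
eef_rot: [3.14, -0.001, 0.175]
wrist_force: [1.0, 0.7, 0.0]
finger_gap: 0.0854
gripper_force: 0.0
```

>>> carry_out(moves=[[[-0.26,-0.81,0],0],[[-0.26,-0.81,0],0],[[-0.26,-0.81,0],0],[[-0.26,-0.81,0],0],[[-0.26,-0.81,0],0],[[-0.26,-0.81,0],0],[[0,0,0],0],[[0,0,0],0],[[0,0,0],0]])

```text
time: 20.2
tool_pos: [0.5299, -0.2355, 0.0942]
eef_rot: [3.139, -0.002, 0.175]
wrist_force: [-0.4, -0.9, 0.3]
finger_gap: 0.085
gripper_force: 0.0
```

```bash
python3 plan.py 527.8 -234 -14 10; python3 - <<'E'
from h import *
from plant import arm
s=arm.state();c=arm.read_camera("wrist");np.savez("w6.npz",**c,pos=s["tool_pos"],rot=s["eef_rot"]);T=wristT(s,c);P=cloud(c,T)
m=(np.hypot(P[...,0]-.528,P[...,1]+.234)<.045)&(P[...,2]>.040)&(P[...,2]<.05);print("cap",m.sum(),rect(P[m]))
m=(np.hypot(P[...,0]-.6,P[...,1]+.369)<.05)&(P[...,2]>.035)&(P[...,2]<.046);print("tr",m.sum(),m.sum() and rect(P[m]),np.nanmedian(P[m][:,2]))
cv2.imwrite("pics/w6.png",cv2.resize(c["color"][:,:,::-1],(480,360)))
E
```

```text
t 20.20 pos [ 529.9 -235.5   94.2] yaw 10.0 gap 85.0 F [-0.4 -0.9  0.3] g 0.0
turn first 0.00 units; then shift units [-0.06 -0.06  3.61]
cap 2879 [ 529.  -237.6   34.5   34.   -48.3]
tr 6966 [ 601.1 -370.3   55.8   40.6   10.3] 0.0406527857680673
```

View pics/w6.png

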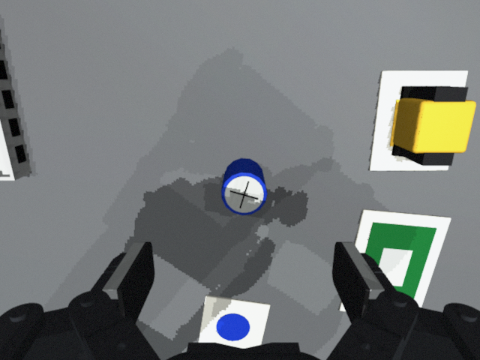

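The transformer is on its pad at (430,125), off by about 1 mm. The capacitor top is at (244,195), centred between the fingers, and its pad disc is at (233,326).

>>> carry_out(moves=[[[-0.03,0.03,0.4],0],[[0,0,0.7],0],[[0,0,0.7],0],[[0,0,0.7],0],[[0,0,0.5],0],[[0,0,0.4],0],[[0,0,0.25],0],[[0,0,0],0],[[0,0,0],0]])

```text
time: 21.15
tool_pos: [0.5283, -0.2357, -0.0164]
eef_rot: [3.141, -0.001, 0.175]
wrist_force: [-0.8, 0.6, 0.4]
finger_gap: 0.085
gripper_force: 0.0
```

>>> carry_out(moves=[[[0,0,0],0],[[0,0,0],0],[[0,0,0],0],[[0,0,0],0],[[0,0,0],0],[[0,0,0],0],[[0,0,0],0]], hand=28, newtons=35)

```text
time: 21.85
tool_pos: [0.5283, -0.2357, -0.016]
eef_rot: [3.141, -0.001, 0.175]
wrist_force: [0.3, 1.0, 5.7]
finger_gap: 0.0341
gripper_force: 35.1
```

```bash
python3 plan.py 368.2 -253 60 10; python3 - <<'E'
from h import *
c=dict(np.load("w6.npz"));T=wristT(dict(tool_pos=c["pos"],eef_rot=c["rot"]),c)
m=masks(c)["blue"].copy();m[:380]=0;v,u=np.nonzero(big(m));print("disc",ray(c,np.c_[u,v],.004,T).mean(0)*1000)
m=masks(c)["green"].copy();m[:,:430]=0;v,u=np.nonzero(big(m));print("bpad green",rect(ray(c,np.c_[u,v],.004,T)))
E
```

```text
t 21.85 pos [ 528.3 -235.7  -16. ] yaw 10.0 gap 34.1 F [0.3 1.  5.7] g 35.1
turn first 0.00 units; then shift units [-5.36 -0.36 -2.53]
disc [ 366.63919108 -254.5811348     4.        ]
bpad green [ 469.2 -394.5   78.6   59.7    4.2]
```

>>> carry_out(moves=[[[0,0,-0.3],0],[[0,0,-0.6],0],[[0,0,-0.6],0],[[-0.6,-0.04,0],0],[[-0.95,-0.06,0],0],[[-0.95,-0.06,0],0],[[-0.95,-0.06,0],0],[[-0.95,-0.06,0],0],[[-0.95,-0.06,0],0],[[0,0,0],0]])

```text
time: 22.85
tool_pos: [0.3635, -0.2515, 0.0273]
eef_rot: [-3.138, 0.004, 0.173]
wrist_force: [-0.5, 0.2, 0.0]
finger_gap: 0.0339
gripper_force: 34.9
```

>>> carry_out(moves=[[[0,0,0.2],0],[[0,0,0.3],0],[[0,0,0.2],0],[[0,0,0],0],[[0,0,0],0]])

```text
time: 23.35
tool_pos: [0.3681, -0.2529, 0.0067]
eef_rot: [-3.141, 0.001, 0.176]
wrist_force: [-0.6, 0.7, 0.4]
finger_gap: 0.0342
gripper_force: 34.9
```

```bash
python3 plan.py 367.5 -253.7 -12 10
```

```text
t 23.35 pos [ 368.1 -252.9    6.7] yaw 10.1 gap 34.2 F [-0.6  0.7  0.4] g 34.9
turn first 0.01 units; then shift units [-0.02  0.02  0.62]
```

>>> carry_out(moves=[[[0,0.02,0.25],0],[[0,0,0.15],0],[[0,0,0.1],0],[[0,0,0.08],0],[[0,0,0.04],0],[[0,0,0],0],[[0,0,0],0]])

```text
time: 24.05
tool_pos: [0.3681, -0.254, -0.0112]
eef_rot: [3.141, -0.0, 0.175]
wrist_force: [0.3, 0.4, -1.1]
finger_gap: 0.0342
gripper_force: 34.9
```

>>> carry_out(moves=[[[0,0,0],0],[[0,0,0],0],[[0,0,0],0],[[0,0,0],0],[[0,0,-0.3],0],[[0,0,-0.6],0],[[0,0,-0.8],0],[[0,0,-1],-0.9],[[0,0,-1],-1],[[0,0,-0.3],-1]], hand=85)

```text
time: 25.05
tool_pos: [0.3702, -0.2557, 0.1127]
eef_rot: [3.135, -0.002, 0.586]
wrist_force: [0.2, 0.1, 0.7]
finger_gap: 0.0848
gripper_force: 0.0
```

```bash
python3 plan.py 552 12.5 100 40.5; python3 - <<'E'
from h import *
from plant import arm
a=arm.read_camera("top");P=cloud(a);m=(np.hypot(P[...,0]-.367,P[...,1]+.253)<.045)&(P[...,2]>.04)&(P[...,2]<.055)
print("cap",m.sum(),m.sum() and rect(P[m]))
E
```

```text
t 25.05 pos [ 370.2 -255.7  112.7] yaw 33.6 gap 84.8 F [0.2 0.1 0.7] g 0.0
turn first -0.87 units; then shift units [10.41 -2.86  0.42]
cap 112 [ 369.1 -249.7   34.    28.4  -26.1]
```

>>> carry_out(moves=[[[0,0,0],-0.87],[[0.6,-0.16,0],0],[[0.95,-0.26,0],0],[[0.95,-0.26,0],0],[[0.95,-0.26,0],0],[[0.95,-0.26,0],0],[[0.95,-0.26,0],0],[[0.95,-0.26,0],0],[[0.95,-0.26,0],0],[[0.95,-0.26,0],0]], hand=60)

```text
time: 26.1
tool_pos: [0.5127, -0.0426, 0.1084]
eef_rot: [-3.141, 0.001, 0.699]
wrist_force: [0.8, -0.5, -0.2]
finger_gap: 0.0599
gripper_force: 0.0
```

>>> carry_out(moves=[[[0.95,-0.26,0],0],[[0.95,-0.26,0],0],[[0.3,-0.1,0],0],[[0,0,0],0],[[0,0,0],0],[[0,0,0],0],[[0,0,0],0]])

```text
time: 26.8
tool_pos: [0.5503, 0.012, 0.1086]
eef_rot: [-3.141, 0.001, 0.7]
wrist_force: [0.7, -0.6, 0.4]
finger_gap: 0.0602
gripper_force: 0.0
```

```bash
python3 plan.py 552 12.5 100 40.5; python3 - <<'E'
from h import *
from plant import arm
s=arm.state();c=arm.read_camera("wrist");np.savez("w7.npz",**c,pos=s["tool_pos"],rot=s["eef_rot"]);T=wristT(s,c);P=cloud(c,T)
n=np.hypot(P[...,0]-.552,P[...,1]-.0125)
m=(n<.04)&(P[...,2]>.050)&(P[...,2]<.060);print("sink",m.sum(),rect(P[m]),np.median(P[m][:,2]))
m=(n<.1)&(P[...,2]>.019)&(P[...,2]<.026);print("case",m.sum(),rect(P[m]))
m=big(masks(c)["green"]);v,u=np.nonzero(m);print("board",rect(ray(c,np.c_[u,v],.007,T)))
cv2.imwrite("pics/w7.png",cv2.resize(c["color"][:,:,::-1],(480,360)))
E
```

```text
t 26.80 pos [550.3  12.  108.6] yaw 40.1 gap 60.2 F [ 0.7 -0.6  0.4] g 0.0
turn first -0.05 units; then shift units [0.05 0.02 0.29]
sink 1792 [552.9  10.   40.8  28.1  41. ] 0.05590812321490091
case 4134 [552.   10.5 126.6 108.5  10.3]
board [552.4  10.   90.2  59.7  40.8]
```

View pics/w7.png

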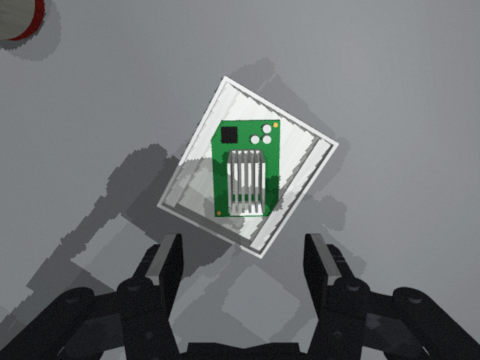

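The case is at yaw 10.3° and the board at 41°, with its heat sink at (246,185) lined up with the fingers. I'll pinch the sink high up.

>>> carry_out(moves=[[[0.02,0.09,0.4],-0.1],[[0,0,0.7],0],[[0,0,0.7],0],[[0,0,0.7],0],[[0,0,0.5],0],[[0,0,0.4],0],[[0,0,0.25],0],[[0,0,0],0],[[0,0,0],0]])

```text
time: 27.75
tool_pos: [0.5538, 0.0113, -0.0005]
eef_rot: [3.141, -0.001, 0.715]
wrist_force: [-0.1, -0.2, 1.0]
finger_gap: 0.0601
gripper_force: 0.0
```

>>> carry_out(moves=[[[0,0,0],0],[[0,0,0],0],[[0,0,0],0],[[0,0,0],0],[[0,0,0],0],[[0,0,0],0]], hand=20, newtons=50)

```text
time: 28.35
tool_pos: [0.5544, 0.0113, 0.0002]
eef_rot: [3.14, -0.002, 0.715]
wrist_force: [-0.1, -0.1, 4.8]
finger_gap: 0.0272
gripper_force: 51.1
```

```bash
python3 plan.py 552 10.4 0 10.3
```

```text
t 28.35 pos [5.544e+02 1.130e+01 2.000e-01] yaw 41.0 gap 27.2 F [-0.1 -0.1  4.8] g 51.1
turn first 3.84 units; then shift units [-0.08  0.01  0.01]
```

>>> carry_out(moves=[[[0,0,-0.06],0],[[0,0,0],0.48],[[0,0,0],0.48],[[0,0,0],0.48],[[0,0,0],0.48],[[0,0,0],0.48],[[0,0,0],0.48],[[0,0,0],0.48],[[0,0,0],0.48],[[0,0,0],0]])

```text
time: 29.35
tool_pos: [0.5522, 0.0113, 0.0003]
eef_rot: [-3.141, 0.002, 0.179]
wrist_force: [0.2, -0.7, -0.7]
finger_gap: 0.027
gripper_force: 50.3
```

```bash
python3 plan.py 552.5 10.4 0 10.3; python3 - <<'E'
from h import *
from plant import arm
s=arm.state();c=arm.read_camera("wrist");T=wristT(s,c);P=cloud(c,T)
v,u=np.nonzero(big(masks(c)["green"]));print("board",rect(ray(c,np.c_[u,v],.009,T)))
cv2.imwrite("pics/w8.png",cv2.resize(c["color"][:,:,::-1],(480,360)))
E
```

```text
t 29.35 pos [5.522e+02 1.130e+01 3.000e-01] yaw 10.3 gap 27.0 F [ 0.2 -0.7 -0.7] g 50.3
turn first -0.00 units; then shift units [0.   0.03 0.01]
board [569.8  13.6  59.4  53.  -79.8]
```

View pics/w8.png

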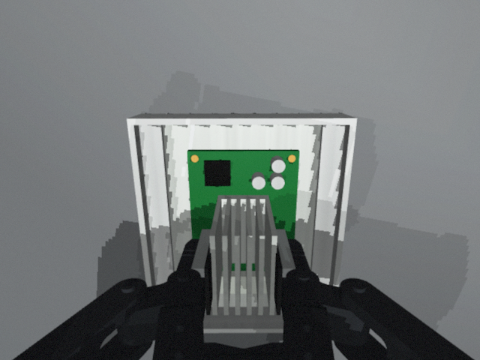

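The board is square with the case and clear of both lips: its top edge runs level at about (190..298,150). Lifting out.

>>> carry_out(moves=[[[0,0,-0.2],0],[[0,0,-0.3],0],[[0,0,-0.4],0],[[0,0,-0.5],0],[[0,0,-0.6],0],[[0,0,-0.4],0],[[0,0,0],0.38],[[0,0,0],0.38],[[0,0,0],0],[[0,0,0],0]])

```text
time: 30.4
tool_pos: [0.5534, 0.0113, 0.0736]
eef_rot: [3.141, -0.001, 0.074]
wrist_force: [0.0, -0.1, -2.0]
finger_gap: 0.027
gripper_force: 50.3
```

```bash
python3 plan.py 465 -393.5 70 4.2
```

```text
t 30.40 pos [553.4  11.3  73.6] yaw 4.3 gap 27.0 F [ 0.  -0.1 -2. ] g 50.3
turn first 0.01 units; then shift units [-3.93 13.24  0.12]
```

>>> carry_out(moves=[[[-0.15,0.5,0],0],[[-0.27,0.91,0],0],[[-0.27,0.91,0],0],[[-0.27,0.91,0],0],[[-0.27,0.91,0],0],[[-0.27,0.91,0],0],[[-0.27,0.91,0],0],[[-0.27,0.91,0],0],[[-0.27,0.91,0],0],[[-0.27,0.91,0],0]])

```text
time: 31.4
tool_pos: [0.4938, -0.2563, 0.0729]
eef_rot: [3.142, 0.001, 0.073]
wrist_force: [1.1, 0.5, -1.6]
finger_gap: 0.0276
gripper_force: 50.2
```

>>> carry_out(moves=[[[-0.27,0.91,0],0],[[-0.27,0.91,0],0],[[-0.27,0.91,0],0],[[-0.27,0.91,0],0],[[-0.2,0.6,0],0],[[0,0,0],0],[[0,0,0],0],[[0,0,0],0]])

```text
time: 32.2
tool_pos: [0.4657, -0.3829, 0.0726]
eef_rot: [-3.14, 0.001, 0.074]
wrist_force: [-0.7, 0.3, -0.9]
finger_gap: 0.0275
gripper_force: 50.2
```

```bash
python3 plan.py 465 -393.5 1.5 4.2;  python3 - <<'E'
from h import *
from plant import arm
s=arm.state();c=arm.read_camera("wrist");np.savez("w9.npz",**c,pos=s["tool_pos"],rot=s["eef_rot"])
cv2.imwrite("pics/w9.png",c["color"][:,:,::-1])
E
```

```text
t 32.20 pos [ 465.7 -382.9   72.6] yaw 4.2 gap 27.5 F [-0.7  0.3 -0.9] g 50.2
turn first 0.00 units; then shift units [-0.05  0.35  2.37]
```

View pics/w9.png

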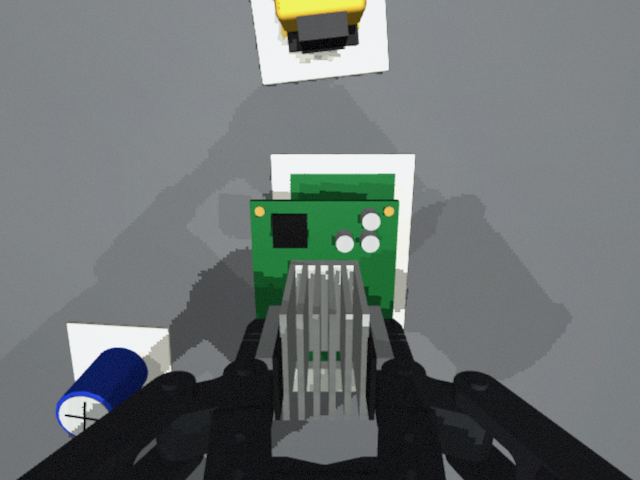

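The board is held level above its pad, whose far corners are at (271,155) and (414,155). The board's far edge runs from (250,201) to (398,201).

```bash
python3 - <<'E'
from h import *
c=dict(np.load("w9.npz"));s=dict(tool_pos=c["pos"],eef_rot=c["rot"]);T=wristT(s,c)
for n,q,z,h in(("pad",[(271,154.5),(414.5,154.5)],.004,56),("board",[(250,201),(398.5,201)],.080,45)):
    p=ray(c,q,z,T)*1000;d=(p[1]-p[0])[:2];L=np.hypot(*d);n2=np.array([-d[1],d[0]])/L
    print(n,L,"yaw",np.degrees(np.arctan2(n2[1],n2[0])),"centre",p.mean(0)[:2]-h*n2)
print(s)
E
```

```text
pad 81.1260133336853 yaw 4.163295594166293 centre [ 463.93109125 -394.59765317]
board 59.48780281367199 yaw 4.168625918718203 centre [ 464.43062424 -384.11261335]
{'tool_pos': array([ 0.46572833, -0.38288639,  0.07261618]), 'eef_rot': array([-3.14025095e+00,  6.62739375e-04,  7.36477509e-02])}
```

>>> carry_out(moves=[[[-0.04,0.35,0.2],0],[[0,0,0.5],0],[[0,0,0.5],0],[[0,0,0.4],0],[[0,0,0.25],0],[[0,0,0.15],0],[[0,0,0.1],0],[[0,0,0.1],0],[[0,0,0],0],[[0,0,0],0]])

```text
time: 33.25
tool_pos: [0.4659, -0.3948, 0.0074]
eef_rot: [3.141, -0.001, 0.073]
wrist_force: [0.1, -0.4, -1.0]
finger_gap: 0.0268
gripper_force: 50.2
```

```bash
python3 plan.py 465 -393.5 1.5 4.2
```

```text
t 33.25 pos [ 465.9 -394.8    7.4] yaw 4.2 gap 26.8 F [ 0.1 -0.4 -1. ] g 50.2
turn first -0.00 units; then shift units [-0.03 -0.05  0.2 ]
```

>>> carry_out(moves=[[[-0.02,-0.02,0.06],0],[[0,0,0.06],0],[[0,0,0.05],0],[[0,0,0.04],0],[[0,0,0],0],[[0,0,0],0]])

```text
time: 33.85
tool_pos: [0.4649, -0.394, 0.0012]
eef_rot: [-3.141, 0.0, 0.073]
wrist_force: [-2.6, 1.1, 5.2]
finger_gap: 0.0274
gripper_force: 50.8
```

```bash
python3 plan.py 465 -393.5 1.5 4.2
```

```text
t 33.85 pos [ 464.9 -394.     1.2] yaw 4.2 gap 27.4 F [-2.6  1.1  5.2] g 50.8
turn first -0.00 units; then shift units [ 0.01 -0.02 -0.01]
```

The board is touching the pad at 5 N. I'll release it and back off up and towards the base, away from the parts.

>>> carry_out(moves=[[[0,0,0],0],[[0,0,0],0],[[0,0,0],0],[[0,0,0],0],[[0,0,-0.3],0],[[0,0,-0.6],0],[[0,0,-0.8],0],[[0,0,-1],0],[[0,0,-1],0],[[0,0,-1],0]], hand=70)

```text
time: 34.85
tool_pos: [0.465, -0.394, 0.1435]
eef_rot: [3.141, -0.0, 0.073]
wrist_force: [0.8, 0.5, 0.2]
finger_gap: 0.07
gripper_force: 0.0
```

>>> carry_out(moves=[[[-0.8,0,-0.5],0],[[-0.8,0,-0.5],0],[[-0.6,0,-0.3],0],[[-0.4,0,0],0],[[0,0,0],0],[[0,0,0],0],[[0,0,0],0],[[0,0,0],0]])

```text
time: 35.65
tool_pos: [0.3876, -0.3993, 0.18]
eef_rot: [-3.141, 0.0, 0.074]
wrist_force: [0.0, -0.1, 0.3]
finger_gap: 0.0698
gripper_force: 0.0
```

```bash
python3 - <<'E'
from h import *
from plant import arm
s=arm.state();print(s["time"],s["tool_pos"]);c=arm.read_camera("wrist");T=wristT(s,c);P=cloud(c,T)
cv2.imwrite("pics/w10.png",c["color"][:,:,::-1])
for n,x,y,r,z in(("sink",.464,-.394,.03,.056),("cap",.367,-.254,.04,.049),("tr",.6,-.37,.05,.04)):
    m=(np.hypot(P[...,0]-x,P[...,1]-y)<r)&(abs(P[...,2]-z)<.006);print(n,m.sum(),m.sum() and (rect(P[m]),np.median(P[m][:,2])))
E
```

```text
35.65 [ 0.38764308 -0.3993479   0.1800052 ]
sink 1320 (array([ 464.1, -395.6,   39.2,   28. ,    4.3]), np.float64(0.056924676815280156))
cap 1730 (array([ 368.7, -255.9,   34.3,   34.2,  -41.9]), np.float64(0.0502257725102824))
tr 0 0
```

View pics/w10.png

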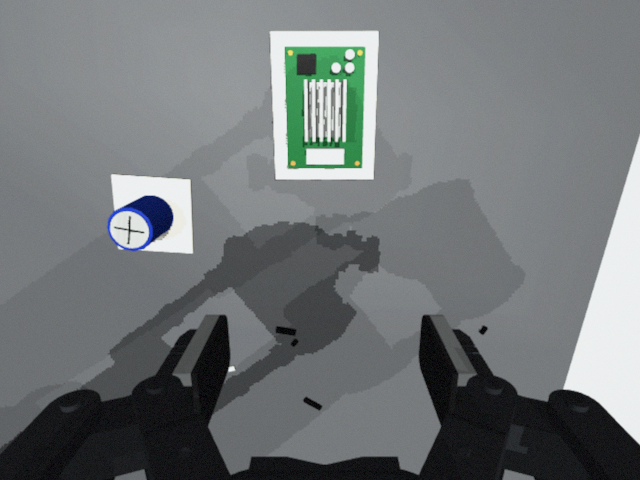

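The board is centred and square on its pad at (325,107). The capacitor stands on its pad, with its top at (131,230), and the gripper is clear, so I'm handing in.

```bash
python3 -c "
from plant import arm
print(arm.close_job())"
```

```text
the job is handed in; nothing more can be done
None
```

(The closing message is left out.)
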